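Angle a brass tube past the bench post into its stock bay

ROBOT

A 7-joint arm with a two-finger parallel gripper is mounted at the origin on the work surface. World frame = base frame: x ahead of the robot, y to its left, z up, the work surface at z = 0. Lengths are in m, angles in rad, forces in N, time in s.
With the tool pointing down it reaches from about 0.35 to 0.9 m from the base axis. Payload 8.1 kg.
Tool frame: the origin (TCP) lies on the centre line of the jaws, within the pads' length; the fingertips stand 14 mm ahead of it and the grasp point (between the pads) lies 5 mm behind it; z points along the fingers, y is the direction in which the jaws open and shut (so a half turn about z gives the same grasp; the last joint's range is limited). The gripper opens to 92 mm and grips with 3 to 60 N. Pads are 19 mm wide; open, the fingers measure 130 mm over their backs; the gripper's body (75 mm by 190 mm) begins 47 mm behind the grasp point.
Start: joints at [-1.245, 0.434, 0.025, 1.573, -0.012, 1.134, -0.075], TCP at [0.26, 0.568, 0.241] pointing down, gripper open.
Joint ranges: [-2.62, 2.62], [-0.44, 2.09], [-1.27, 1.32], [0.08, 2.57], [-1.32, 4.46], [0.12, 2], [-2.74, 2.74]. Speed limits (rad/s): [2.22, 2.22, 3.01, 3.01, 3.14, 3.14, 3.14].

INTERFACE

Orientations are given as a rotation vector (axis times angle).
In Python, from cell import observe, eyes, arm gives the robot as it stands.
- The arm moves only by the tool step_arm, never from a script. Its argument "series" is a list that holds one entry, the list of rows, each a list of 5 numbers: the finger opening in m, from 0 to 0.0918, then the shift along the world's x, y, z in m, then the turn about the world's z in degrees. In form: [[[hand, dx, dy, dz, spin], ...]]. A call has 1 to 20 rows; each row is the pose to reach, as a shift and turn from the pose measured when the call began; what a row does not reach only later rows make up. A row lasts 1/12 s, in which the tool goes at most 41.7 mm and 7.16 degrees, less where a joint would pass 70% of its speed; a pose out of reach is approached as far as the arm can. A call with a gripper value outside its range is refused whole. The fingers move at their own pace and stop on an object; "squeeze" is the grip in N (left out, the last holds). Time passes only in rows, so rows that repeat a pose let the fingers close. It gives the time, the measured TCP pose, the force and the opening at its end, in the units of the state.
- observe(): the state, without advancing time (a new reading comes with each control period).
- eyes.get_image(name): name is "scene" or "top"; returns (picture, depth): 400x640x3 uint8, red, green, blue; 400x640 float32, m along the optical axis (not along the pixel's ray), 0 where there is no reading.
- eyes.camera_params(name): a dict with "intrinsics" (3x3 intrinsics, pixels), "position" and "attitude" of the camera in the world. Camera axes: x right, y down, z forward; pixel columns grow to the right and rows downward; lengths in m; the calibration is good to about 2 mm. A picture is of the moment at which its call begins. camera_params takes no time and is no camera call.
- arm.sign_off(): hands the job in, once; it reports no verdict.
The state is a dict: "clock": time; "joints": joint angles; "dq": joint speeds; "joint_efforts": joint torques, N m; "position": TCP position; "ee_rot": TCP orientation; "force": force on the tool from outside, world axes, zero at the start; "ft_torque": the same for the moment, N m; "width": opening from 0.0 (shut) to 1.0 (fully open).
Only numpy, scipy, OpenCV 4.12 (cv2) and the standard library are available. Lean on these libraries where they do the work, as an engineer would, in place of code of your own. Each camera call takes 0.05 s, during which the arm holds its last target.

TASK

Put the square brass tube away in the wooden stock bay by pushing it along the bench top: push one end, then the other, so that it pivots and angles past the short steel post and slides in through the bay's open mouth. It is done when the tube lies straight in the bay, pushed fully home against the back stop (the rest of it sticks out of the mouth). Never pick the tube up, and leave the dish, the jar and the mandrel on its stand where they are.

Things in the scene. Friction and masses are not known exactly. Their poses are not given: they have to be found in the camera images.
- tube: Square brass tube, 220 mm long, 22 x 22 mm outside, 3 mm wall, open ends, about 0.4 kg, loose on the bench (dry friction, a few N). Origin at its centre, 11 mm above the bench; its y axis runs along it, ends at y = +110 and -110 mm. Either end may go in first. It starts outside the bay, on the robot's side of the post, within about 20 degrees of parallel to the bay.
- bay: Fixed wooden bay: two rails and a back stop, no floor, open on top and at one end (the mouth). Origin: centre of the mouth at bench height; +y points into the bay along its middle, x across it (+x away from the robot). Inside 60 mm wide, 150 mm deep (back stop's face at y = 150 mm). Rails 12 mm thick, 30 mm high. With the tube home its centre is at y = 40 mm and 70 mm of it sticks out.
- post: Fixed upright round steel post, 24 mm in diameter, 45 mm high, origin at the centre of its foot. It stands about 160 mm out from the bay's mouth, nearly in line with the bay, so the tube cannot go in without being angled past it. The tube may touch it.
- dish: Bystander: round white ceramic dish, 72 mm across, 26 mm high, loose, origin at the centre of its underside. Leave it alone.
- jar: Bystander: amber glass jar with a steel cap, 48 mm across, 65 mm high, loose, origin at the centre of its underside. Leave it alone.
- mandrel: Bystander: small tapered steel ring mandrel upright on a round wooden stand, 64 mm across, 85 mm high, loose, origin at the centre of its underside. Leave it alone.
Things that resemble listed ones, but are neither listed nor needed, are in the scene too. Several things look just like the bay: the one meant starts farthest to the robot's left.

How it is judged:
By the outcome, as a careful person would: the job done as asked, in the order asked, and still so for the second after the job is handed in, with the robot touching nothing.
It also fails if it takes over 67 s, if anything falls off the work surface, if the arm or the gripper's body presses on something with over 40 N, if the wrist force passes 120 N, or if a joint passes its speed limit or range.

## Working session

There is one attempt and no reset: what is moved stays moved. The work goes in short steps, Python scripts to look and compute and a tool call to move; the robot and the scene stay as the last step left them, time stands still between calls to the robot, and variables do not carry over. Pictures are saved under pics/ and viewed, and the job is handed in when it is done.

Besides the shell and the picture viewer there is one more tool, called after "Call:" by a JSON object that holds its "name" and its "arguments", one argument or row to a line. step_arm: Moves the arm, as the interface text tells. Its arguments: {"type":"object","properties":{"series":{"type":"array"},"squeeze":{"type":"number"}},"required":["series"]}

```bash
mkdir -p pics
cat > h.py <<'E'
import numpy as np, cv2
from cell import observe, eyes, arm
def grab(n,f):
    im,d=eyes.get_image(n); cv2.imwrite(f'pics/{f}.png',im[:,:,::-1]); np.save(f'pics/{f}.npy',d); return im,d
def R(n):
    p=eyes.camera_params(n); a=np.array(p['attitude'],float)
    if a.size==3: a=cv2.Rodrigues(a)[0]
    return np.array(p['intrinsics']),np.array(p['position']),a
def px2w(n,u,v,z):
    K,t,A=R(n); r=A@np.linalg.inv(K)@np.array([u,v,1.]); return t+r*(z-t[2])/r[2]
def px2wd(n,u,v,d):
    K,t,A=R(n); return t+A@(np.linalg.inv(K)@np.array([u,v,1.])*d)
def w2px(n,p):
    K,t,A=R(n); q=K@(A.T@(np.array(p)-t)); return q[:2]/q[2]
def crop(f,x0,y0,x1,y1,s,o):
    im=cv2.imread(f'pics/{f}.png')[y0:y1,x0:x1]; cv2.imwrite(f'pics/{o}.png',cv2.resize(im,None,fx=s,fy=s,interpolation=cv2.INTER_CUBIC))
E
python3 - <<'E'
from h import *
print(eyes.camera_params('top'),eyes.camera_params('scene'))
grab('top','t0');grab('scene','s0');print(observe())
E
```

```text
{'intrinsics': array([[451.51500621,   0.        , 325.29874829],
       [  0.        , 451.51500621, 193.93706929],
       [  0.        ,   0.        ,   1.        ]]), 'position': array([ 0.41672074, -0.1409095 ,  1.22415937]), 'attitude': array([-2.16948436,  2.14448536, -0.09310805])} {'intrinsics': array([[450.9414372 ,   0.        , 318.04204178],
       [  0.        , 450.9414372 , 202.22625927],
       [  0.        ,   0.        ,   1.        ]]), 'position': array([1.44545437, 0.1242832 , 0.6764757 ]), 'attitude': array([-1.4393443 , -1.85626525,  1.00567364])}
{'clock': 0.1, 'joints': array([-1.24457284,  0.43518048,  0.02497442,  1.5739788 , -0.01162285,
        1.133978  , -0.0750978 ]), 'dq': array([ 1.10864551e-03, -6.77639267e-04,  6.37012812e-05, -2.10089730e-03,
       -8.72280470e-04, -6.95504452e-04,  6.09155000e-04]), 'joint_efforts': array([ 2.70418532e-03, -6.69121742e+01,  9.87744704e-01, -3.15149474e+01,
       -6.05996582e-02,  3.74534167e-02,  2.80960160e-05]), 'position': array([0.25974015, 0.56801047, 0.24001711]), 'ee_rot': array([-6.68522941e-01, -3.06944210e+00,  2.17746454e-03]), 'force': array([-0.15146745, -0.52726258, -0.93426114]), 'ft_torque': array([ 0.05431022, -0.03629147,  0.01934757]), 'width': 1.0033458656255687}
```

View pics/t0.png

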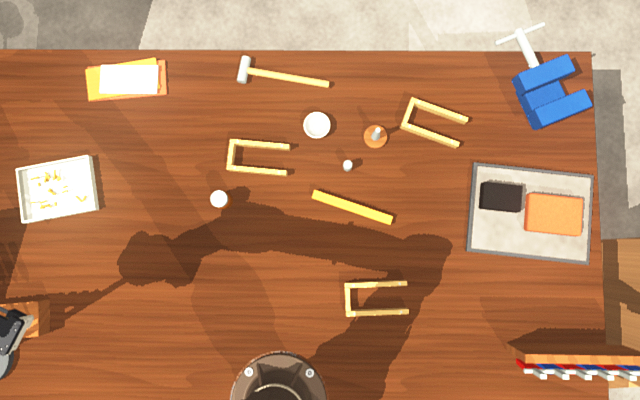

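View pics/s0.png

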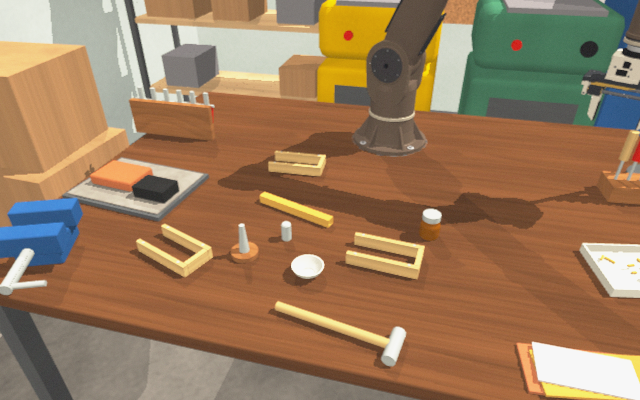

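The top view shows three bay-like things: A at (258,157), B at (435,122) and C at (377,298). The robot's left is image left, so A is the one meant. Its mouth faces right, towards the post at (348,165). The tube is at (352,206), the dish at (316,125), the mandrel at (375,135) and the jar at (219,199). The hammer handle at (290,78) is the only thing that could be taken for the tube. I'll check all this in a close crop.

Run:
```python
from h import *
crop('t0',200,100,410,240,3.8,'c0')
```

```text
(no output)
```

View pics/c0.png

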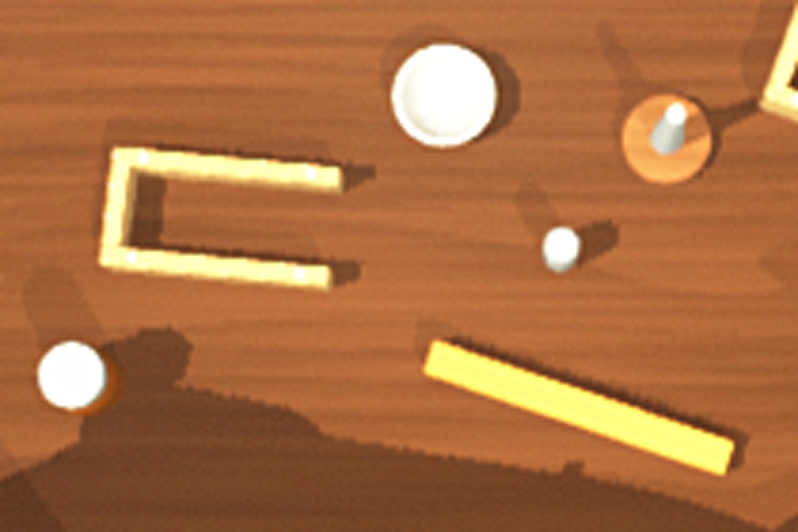

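Run:
```python
from h import *
def c(u,v,z): return px2w('top',200+u/3.8,100+v/3.8,z)
g={'upRailTipOut':(344,168,.03),'upRailTipIn':(342,191,.03),'loTipIn':(333,267,.03),'loTipOut':(331,288,.03),'backUp':(113,148,.03),'backLo':(100,264,.03),'innUp':(138,172,.03),'innLo':(126,245,.03),
'tTL':(436,340,.022),'tBL':(424,375,.022),'tTR':(735,440,.022),'tBR':(724,475,.022),'post':(562,246,.045),'dish':(443,95,.026),'jar':(71,375,.065),'mand':(667,139,.015)}
P={k:c(*v) for k,v in g.items()}
for k,v in P.items(): print(k,v.round(4))
m=(P['upRailTipIn']+P['loTipIn'])/2; b=(P['innUp']+P['innLo'])/2; b2=(P['backUp']+P['backLo'])/2
print('mouth',m,'back',b,np.linalg.norm(m-b),np.linalg.norm(m-b2),np.degrees(np.arctan2(*(b2-m)[:2])), 'w',np.linalg.norm(P['upRailTipIn']-P['loTipIn']),np.linalg.norm(P['backUp']-P['backLo']))
tl=(P['tTL']+P['tBL'])/2;tr=(P['tTR']+P['tBR'])/2
print('tube',tl,tr,(tl+tr)/2,np.linalg.norm(tl-tr),np.degrees(np.arctan2(*(tl-tr)[:2])))
im=cv2.imread('pics/t0.png')
d=np.load('pics/t0.npy')
for k,(u,v) in {'post':(348,164),'rail':(260,141),'tube':(352,206),'bench':(300,230)}.items(): print(k,px2wd('top',u,v,d[v,u]).round(4))
```

```text
upRailTipOut [ 0.6782 -0.0204  0.03  ]
upRailTipIn [ 0.6616 -0.0193  0.03  ]
loTipIn [ 0.6071 -0.0141  0.03  ]
loTipOut [ 0.5921 -0.013   0.03  ]
backUp [0.6913 0.1448 0.03  ]
backLo [0.6076 0.1511 0.03  ]
innUp [0.674  0.1263 0.03  ]
innLo [0.6214 0.1331 0.03  ]
tTL [ 0.5569 -0.0872  0.022 ]
tBL [ 0.532  -0.0791  0.022 ]
tTR [ 0.4887 -0.2974  0.022 ]
tBR [ 0.4642 -0.2897  0.022 ]
post [ 0.6209 -0.1749  0.045 ]
dish [ 0.7327 -0.0897  0.026 ]
jar [0.5253 0.1596 0.065 ]
mand [ 0.7045 -0.2504  0.015 ]
mouth [ 0.63430938 -0.01667288  0.03      ] back [0.64772718 0.12969885 0.03      ] 0.14698544133223942 0.1653011826723913 5.2586505363265275 w 0.05476356332021498 0.08389215386862657
tube [ 0.54445718 -0.08313332  0.022     ] [ 0.47643616 -0.29352718  0.022     ] [ 0.51044667 -0.18833025  0.022     ] 0.22111633512829462 17.91618996297171
post [ 0.622  -0.175   0.0502]
rail [0.6855 0.0618 0.0336]
tube [ 0.5137 -0.1874  0.0205]
bench [ 0.4485 -0.0482  0.0034]
```

I checked these against the known sizes: the tube measures 221 mm, the rails about 60 mm apart and the bay about 150 mm deep, with the post 159 mm out and on the bay's axis. The bay's heading is about 5° from y and the tube's is about 18°. I'll shut the fingers, spin to line up with the tube, and move behind its tail half.

Call:
{"name": "step_arm", "arguments": {
  "series": [
    [[0,0.2,-0.8,-0.05,7],[0,0.2,-0.8,-0.05,7],[0,0.2,-0.8,-0.05,7],[0,0.2,-0.8,-0.05,7],[0,0.2,-0.8,-0.05,7],[0,0.2,-0.8,-0.05,7],[0,0.2,-0.8,-0.05,7],[0,0.2,-0.8,-0.05,7],[0,0.2,-0.8,-0.05,7],[0,0.2,-0.8,-0.05,7],[0,0.2,-0.8,-0.05,7],[0,0.2,-0.8,-0.05,7],[0,0.2,-0.8,-0.05,7],[0,0.2,-0.8,-0.05,7],[0,0.2,-0.8,-0.05,7],[0,0.2,-0.8,-0.05,7],[0,0.2,-0.8,-0.05,7],[0,0.2,-0.8,-0.05,7],[0,0.2,-0.8,-0.05,7],[0,0.2,-0.8,-0.05,7]]
  ],
  "squeeze": 10
}}

```text
clock: 1.77
position: [0.4597, -0.235, 0.1898]
ee_rot: [0.481, 3.104, -0.003]
force: [-0.1, 0.3, -0.2]
width: 0.007
```

Call:
{"name": "step_arm", "arguments": {
  "series": [
    [[0,0,0,-0.04,0],[0,0,0,-0.08,0],[0,0,0,-0.12,0],[0,0,0,-0.15,0],[0,0,0,-0.17,0],[0,0,0,-0.17,0]]
  ]
}}

```text
clock: 2.27
position: [0.4578, -0.2343, 0.0162]
ee_rot: [-0.481, -3.099, 0.002]
force: [-0.4, -0.8, 0.6]
width: 0.004
```

Run:
```python
from h import *
grab('scene','s1');grab('top','t1');crop('s1',220,120,460,290,3.3,'c1')
```

```text
(no output)
```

View pics/c1.png

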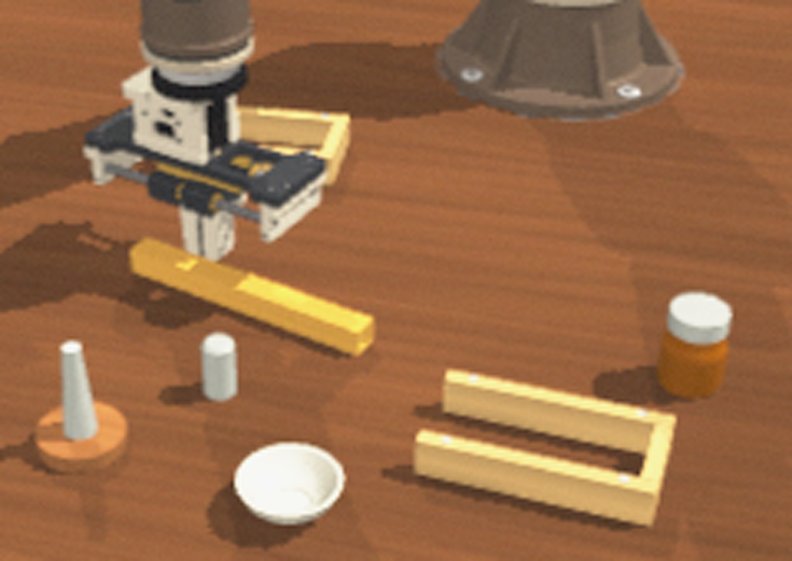

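View pics/t1.png

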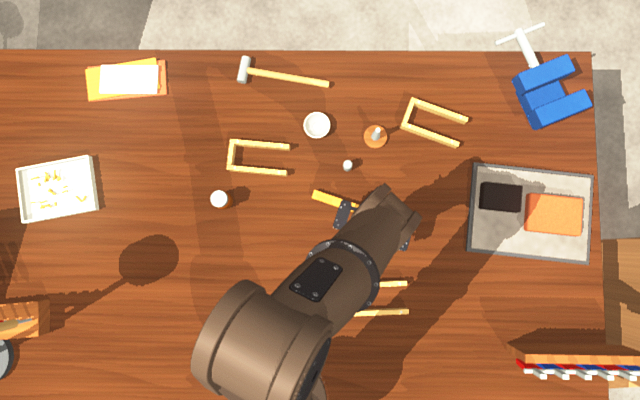

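The scene crop shows the shut fingers on the robot's side of the tube's tail half, at about (205,235), with clear space between. The other things haven't moved. First stroke: push the tail end away.

Call:
{"name": "step_arm", "arguments": {
  "series": [
    [[0,0.005,-0.001,0.003,0],[0,0.01,-0.003,0.003,0],[0,0.015,-0.004,0.003,0],[0,0.02,-0.006,0.003,0],[0,0.025,-0.007,0.003,0],[0,0.03,-0.008,0.003,0],[0,0.035,-0.009,0.003,0],[0,0.04,-0.01,0.003,0],[0,0.045,-0.01,0.003,0],[0,0.05,-0.01,0.003,0],[0,0.055,-0.01,0.003,0],[0,0.055,-0.01,0.003,0]]
  ]
}}

```text
clock: 3.37
position: [0.5157, -0.245, 0.0222]
ee_rot: [-0.481, -3.104, 0.003]
force: [-1.4, 0.5, 0.1]
width: 0.001
```

Run:
```python
from h import *
print(observe()['position'],observe()['force'])
grab('scene','s2');crop('s2',220,120,460,290,3.3,'c2')
```

```text
[ 0.51572012 -0.24497136  0.022225  ] [-1.35555915  0.54660745  0.11174039]
```

View pics/c2.png

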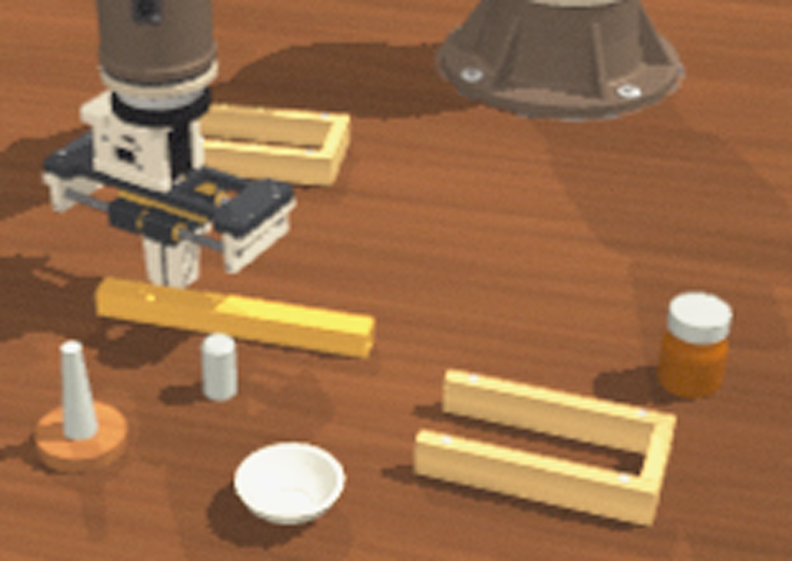

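```bash
cat >> h.py <<'E'
M=np.array([.6343,-.0167]); PS=np.radians(5.0)
def w2b(p):
    r=np.array(p)[:2]-M; return np.array([r@[np.cos(PS),-np.sin(PS)], r@[np.sin(PS),np.cos(PS)]])*1000
def b2w(x,y):
    return M+(x*np.array([np.cos(PS),-np.sin(PS)])+y*np.array([np.sin(PS),np.cos(PS)]))/1000
def tube(n,f):
    im=cv2.imread(f'pics/{f}.png').astype(int); d=np.load(f'pics/{f}.npy')
    b,g,r=im[...,0],im[...,1],im[...,2]
    m=(r>150)&(g>.6*r)&(b<.45*r)&(d>0)
    m=m.astype(np.uint8); 
    v,u=np.nonzero(m); K,t,A=R(n)
    P=t+(np.c_[(u-K[0,2])/K[0,0],(v-K[1,2])/K[1,1],np.ones(len(u))]*d[v,u][:,None])@A.T
    k=(P[:,0]>.4)&(P[:,0]<.72)&(P[:,1]>-.42)&(P[:,1]<.18)&(P[:,2]>.0)&(P[:,2]<.035)
    P=P[k];u=u[k];v=v[k]
    mm=np.zeros_like(m);mm[v,u]=1
    nl,lab,st,_=cv2.connectedComponentsWithStats(mm); j=1+np.argmax(st[1:,4])
    s=lab[v,u]==j; P=P[s]
    z=np.percentile(P[:,2],90); T=P[P[:,2]>z-.008]
    c,wh,a=cv2.minAreaRect((T[:,:2]*1000).astype(np.float32))
    box=cv2.boxPoints((c,wh,a))/1000
    # long axis
    e=[(box[i]+box[(i+1)%4])/2 for i in range(4)]
    pr=(e[0],e[2]) if np.linalg.norm(e[0]-e[2])>np.linalg.norm(e[1]-e[3]) else (e[1],e[3])
    fr,ta=sorted(pr,key=lambda q:-q[1])
    F,Tl=w2b(fr),w2b(ta)
    print(f,'size',np.round(wh,1),'z',z.round(3),'front w',fr.round(4),'tail w',ta.round(4),'| bay front',F.round(1),'tail',Tl.round(1),'ang',np.degrees(np.arctan2(*(F-Tl))).round(1))
E
python3 - <<'E'
from h import *
tube('top','t0');tube('scene','s0');tube('scene','s2')
E
```

```text
t0 size [60.8 43.6] z 0.018 front w [ 0.6989 -0.218 ] tail w [ 0.6954 -0.2787] | bay front [  81.9 -194.9] tail [  83.7 -255.7] ang -1.7
s0 size [222.3  29.2] z 0.022 front w [ 0.5453 -0.0783] tail w [ 0.4761 -0.2896] | bay front [-83.3 -69.1] tail [-133.8 -285.6] ang 13.1
s2 size [220.8  29.4] z 0.022 front w [ 0.545  -0.0753] tail w [ 0.5434 -0.2962] | bay front [-83.8 -66.2] tail [ -66.2 -286.3] ang -4.6
```

The tube fit from the scene view gives 221 mm at z 0.022, so it can be trusted. The tail has swung in and the front end stayed put. Second stroke: push the front end.

Call:
{"name": "step_arm", "arguments": {
  "series": [
    [[0,-0.03,0,-0.002,3],[0,-0.03,0.035,-0.002,6],[0,-0.03,0.07,-0.002,6],[0,-0.03,0.105,-0.002,6],[0,-0.03,0.115,-0.002,6],[0,-0.015,0.115,-0.002,6],[0,-0.005,0.115,-0.002,6],[0,0,0.115,-0.002,6],[0,0.005,0.115,-0.002,6],[0,0.01,0.115,-0.002,6],[0,0.015,0.115,-0.002,6],[0,0.02,0.115,-0.002,6],[0,0.025,0.115,-0.002,6],[0,0.03,0.115,-0.002,6],[0,0.035,0.115,-0.002,6],[0,0.04,0.115,-0.002,6],[0,0.045,0.115,-0.002,6],[0,0.05,0.115,-0.002,6],[0,0.05,0.115,-0.002,6]]
  ]
}}

```text
clock: 5.0
position: [0.5668, -0.1298, 0.0202]
ee_rot: [0.317, 3.125, -0.004]
force: [-0.3, 0.1, -1.1]
width: 0.007
```

Run:
```python
from h import *
print(observe()['position'],observe()['force'])
grab('scene','s3');crop('s3',220,120,460,290,3.3,'c3');tube('scene','s3')
```

```text
[ 0.56681407 -0.1298434   0.02024864] [-0.3338221   0.12990962 -1.08049863]
s3 size [222.1  28. ] z 0.022 front w [ 0.611  -0.0813] tail w [ 0.5345 -0.2898] | bay front [-17.5 -66.3] tail [ -75.7 -280.7] ang 15.2
```

View pics/c3.png

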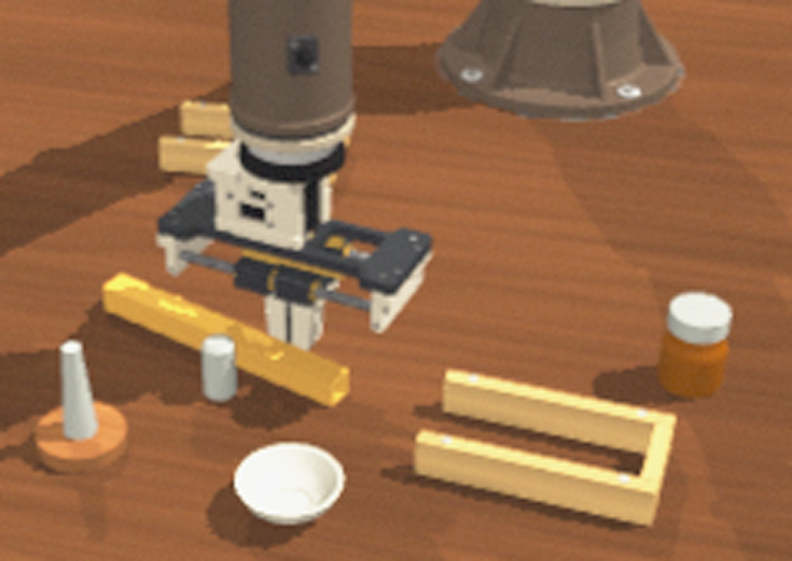

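The front is now lined up with the mouth. Third stroke: push the tail in again to bring the tube to about 7°, which clears the post.

Call:
{"name": "step_arm", "arguments": {
  "series": [
    [[0,-0.035,0,0,0],[0,-0.06,-0.02,0,0],[0,-0.06,-0.055,0,0],[0,-0.06,-0.09,0,0],[0,-0.06,-0.108,0,0],[0,-0.05,-0.108,0,0],[0,-0.043,-0.108,0,0],[0,-0.038,-0.109,0,0],[0,-0.033,-0.111,0,0],[0,-0.028,-0.113,0,0],[0,-0.023,-0.115,0,0],[0,-0.018,-0.117,0,0],[0,-0.016,-0.117,0,0],[0,-0.016,-0.117,0,0]]
  ]
}}

```text
clock: 6.22
position: [0.5513, -0.247, 0.0202]
ee_rot: [0.316, 3.124, -0.004]
force: [-0.3, -0.4, 0.1]
width: 0.006
```

Run:
```python
from h import *
print(observe()['position'],observe()['force'])
grab('scene','s4');crop('s4',220,120,460,290,3.3,'c4');tube('scene','s4')
```

```text
[ 0.55125659 -0.24696387  0.02020576] [-0.26426945 -0.44325512  0.07271847]
s4 size [221.8  28.2] z 0.022 front w [ 0.6022 -0.081 ] tail w [ 0.5663 -0.2999] | bay front [-26.4 -66.9] tail [ -43.  -288.1] ang 4.3
```

View pics/c4.png

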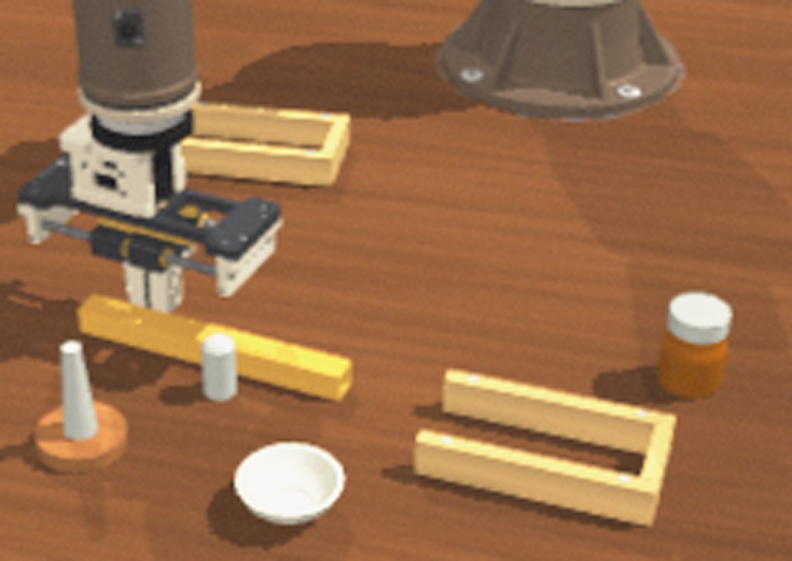

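Tail is good, but the front slipped back about 9 mm and would catch the near rail. Fourth stroke: nudge the front end.

Call:
{"name": "step_arm", "arguments": {
  "series": [
    [[0,-0.025,0.005,0,0],[0,-0.025,0.04,0,0],[0,-0.02,0.075,0,0],[0,-0.01,0.108,0,0],[0,0,0.117,0,0],[0,0.01,0.117,0,0],[0,0.015,0.117,0,0],[0,0.02,0.117,0,0],[0,0.025,0.117,0,0],[0,0.029,0.117,0,0],[0,0.029,0.117,0,0],[0,0.02,0.117,0,0],[0,-0.02,0.1,0,0],[0,-0.05,0.07,0,0]]
  ]
}}

```text
clock: 7.43
position: [0.5015, -0.1723, 0.0198]
ee_rot: [0.308, 3.125, -0.002]
force: [-1.0, -1.4, -0.0]
width: 0.005
```

Run:
```python
from h import *
print(observe()['position'],observe()['force'])
grab('scene','s5');crop('s5',220,120,460,290,3.3,'c5');tube('scene','s5')
grab('top','t5')
```

```text
[ 0.50149634 -0.17226683  0.01977855] [-0.95351629 -1.43096156 -0.00371144]
s5 size [107.7  27.3] z 0.022 front w [ 0.5905 -0.1932] tail w [ 0.5642 -0.2976] | bay front [ -28.3 -179.6] tail [ -45.3 -285.9] ang 9.1
```

View pics/c5.png

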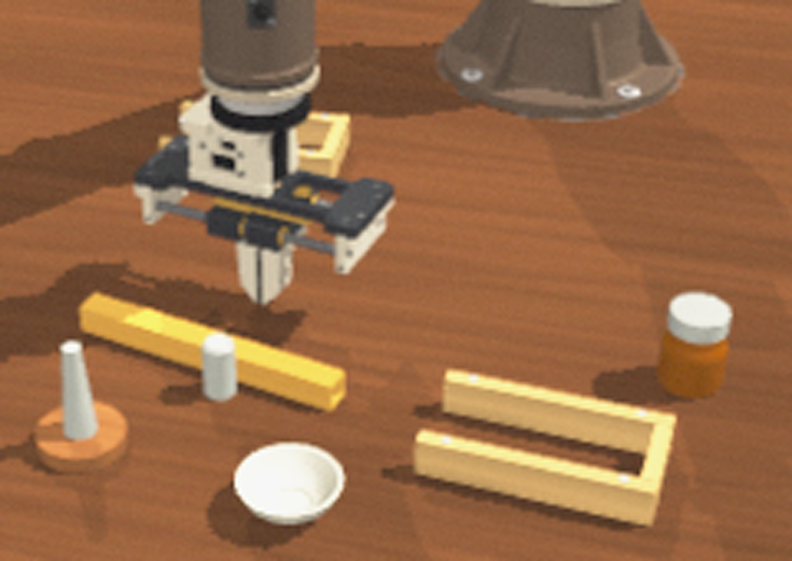

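View pics/t5.png

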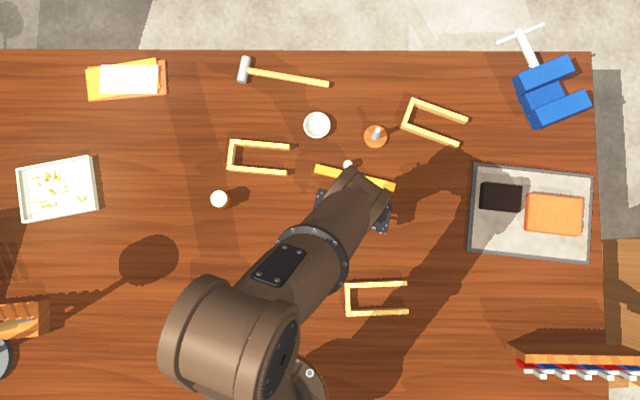

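```bash
sed -i "s/s=lab\[v,u\]==j; P=P\[s\]/s=(lab[v,u]==j)|((st[lab[v,u],4]>60)\&(P[:,1]<-.035)); P=P[s]/" h.py
python3 - <<'E'
from h import *
tube('scene','s5'); tube('scene','s4')
crop('t5',290,140,410,210,6.5,'c5t')
E
```

```text
s5 size [221.1 158.5] z 0.022 front w [ 0.6736 -0.0936] tail w [ 0.6314 -0.3105] | bay front [ 45.9 -73.1] tail [  22.7 -293. ] ang 6.0
s4 size [221.9 158.2] z 0.022 front w [ 0.6621 -0.0884] tail w [ 0.6341 -0.3085] | bay front [ 34. -69.] tail [  25.2 -290.7] ang 2.3
```

View pics/c5t.png

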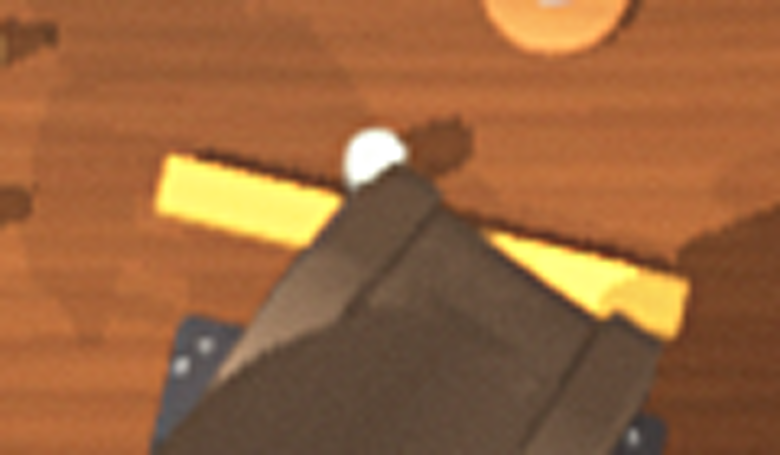

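```bash
sed -i "s/(P\[:,1\]<-.035)/(P[:,1]<-.035)\&(P[:,0]<.66)/" h.py
python3 - <<'E'
from h import *
tube('scene','s5')
c=lambda u,v:px2w('top',290+u/6.5,140+v/6.5,.022)
f=(c(167,153)+c(154,213))/2; t=(c(690,280)+c(677,340))/2
print(f,t,w2b(f),w2b(t),np.linalg.norm(f-t))
d=w2b(f)-w2b(t); print(np.degrees(np.arctan2(*d)), 'x at post',w2b(t)[0]+d[0]*(-159-w2b(t)[1])/d[1],'mouth',w2b(t)[0]+d[0]*(-w2b(t)[1])/d[1])
E
```

```text
s5 size [221.   30.5] z 0.022 front w [ 0.6139 -0.0821] tail w [ 0.5636 -0.2974] | bay front [-14.6 -67. ] tail [ -46.  -285.7] ang 8.2
[ 0.61478441 -0.08618162  0.022     ] [ 0.56394358 -0.3022722   0.022     ] [-13.38560632 -70.91811791] [ -45.199436   -290.61747442] 0.2219908264169197
8.239511845091162 x at post -26.14040924028079 mouth -3.116222916399039
```

The top view puts the tube at 8.2°, with its centreline 26 mm off the post and about 4 mm off centre at the mouth, so it will fit through. Now I'll go round behind the tail and push along the axis.

Call:
{"name": "step_arm", "arguments": {
  "series": [
    [[0,-0.01,-0.04,0,-2],[0,-0.01,-0.08,0,-2],[0,-0.01,-0.12,0,-2],[0,-0.005,-0.155,0,-2],[0,0.01,-0.166,0,-2],[0,0.03,-0.166,0,-2],[0,0.05,-0.165,0,-2],[0,0.053,-0.164,0,-2],[0,0.053,-0.164,0,-2],[0,0.054,-0.159,0,-2],[0,0.055,-0.154,0,-2],[0,0.057,-0.148,0,-2],[0,0.058,-0.142,0,-2],[0,0.059,-0.137,0,-2],[0,0.061,-0.131,0,-2],[0,0.062,-0.125,0,-2],[0,0.063,-0.12,0,-2],[0,0.064,-0.115,0,-2],[0,0.064,-0.115,0,-2]]
  ]
}}

```text
clock: 9.12
position: [0.5606, -0.2944, 0.0204]
ee_rot: [-0.382, -3.116, 0.007]
force: [0.6, 1.1, 0.2]
width: 0.003
```

Run:
```python
from h import *
print(observe()['position'],observe()['force'])
grab('scene','s6');crop('s6',220,120,460,290,3.3,'c6');tube('scene','s6');grab('top','t6');crop('t6',270,130,410,220,5.5,'c6t')
```

```text
[ 0.56059351 -0.29435059  0.0204488 ] [0.5902175  1.08613152 0.15213302]
s6 size [220.3  28.6] z 0.022 front w [ 0.6228 -0.064 ] tail w [ 0.5689 -0.2776] | bay front [ -7.3 -48.1] tail [ -42.4 -265.7] ang 9.2
```

View pics/c6.png

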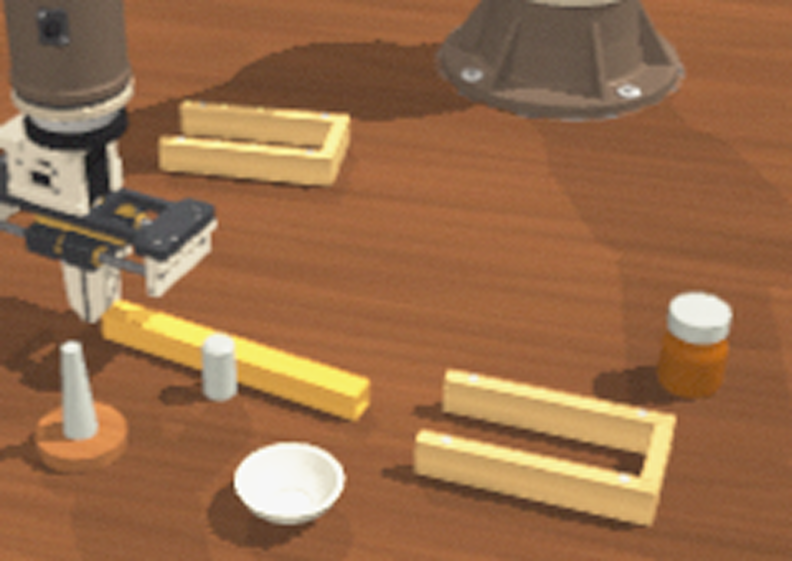

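View pics/c6t.png

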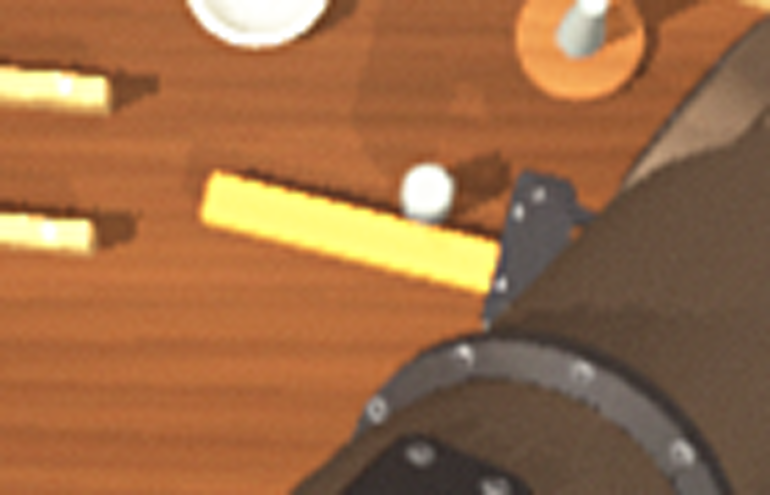

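The tube is advancing cleanly beside the post. The angle crept up about 1°, so I'll shift the pusher 4 mm towards the far side and carry on.

Call:
{"name": "step_arm", "arguments": {
  "series": [
    [[0,0,-0.008,0,0],[0,0.004,-0.008,0,0],[0,0.004,-0.003,0,0],[0,0.005,0.004,0,0],[0,0.006,0.01,0,0],[0,0.008,0.016,0,0],[0,0.009,0.022,0,0],[0,0.01,0.028,0,0],[0,0.012,0.034,0,0],[0,0.013,0.04,0,0],[0,0.015,0.046,0,0],[0,0.016,0.052,0,0],[0,0.018,0.058,0,0],[0,0.019,0.064,0,0],[0,0.02,0.07,0,0],[0,0.02,0.07,0,0]]
  ]
}}

```text
clock: 10.55
position: [0.5809, -0.2229, 0.0203]
ee_rot: [-0.38, -3.116, 0.005]
force: [0.2, -0.7, 0.7]
width: 0.004
```

Run:
```python
from h import *
p=observe()['position'];print(p,w2b(p),observe()['force'])
grab('scene','s7');crop('s7',220,120,460,290,3.3,'c7');tube('scene','s7');grab('top','t7');crop('t7',220,130,380,220,5,'c7t')
```

```text
[ 0.58087932 -0.22290294  0.02032253] [ -35.24563244 -210.07419606] [ 0.24363053 -0.66735318  0.71241751]
s7 size [195.   27.3] z 0.022 front w [0.6392 0.0085] tail w [ 0.5927 -0.1809] | bay front [ 2.7 25.5] tail [ -27.1 -167.2] ang 8.8
```

View pics/c7.png

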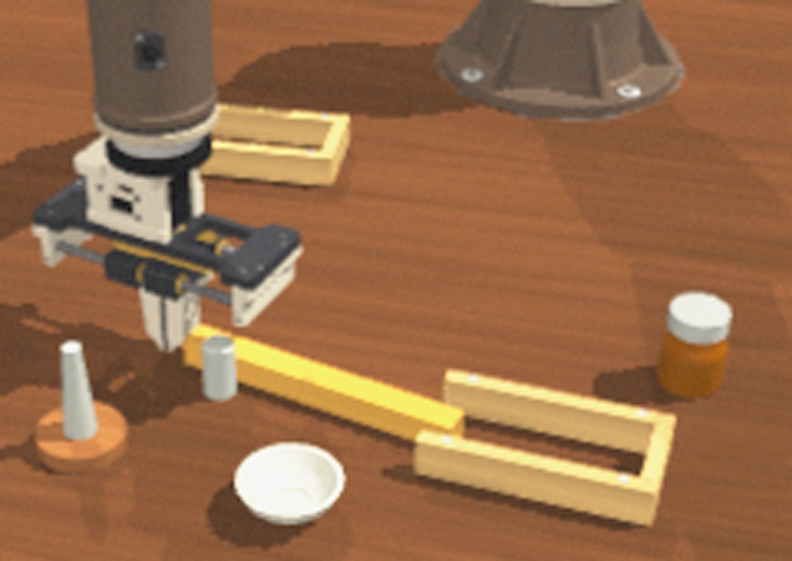

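View pics/c7t.png

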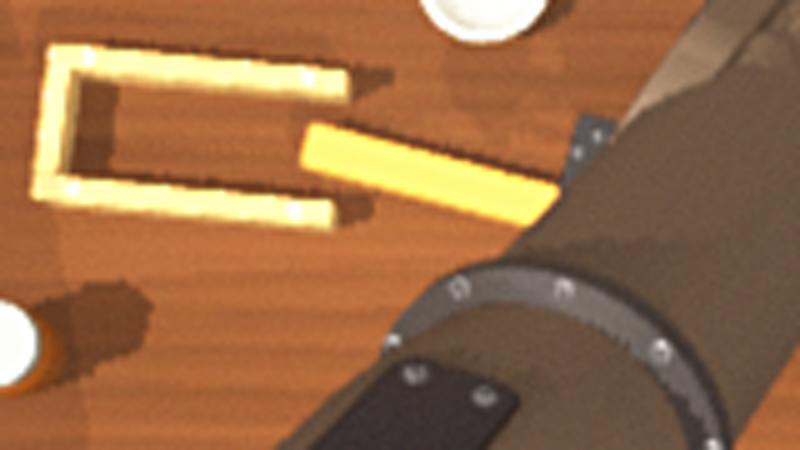

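The tube's front is about 25 mm inside the mouth, clear of both rails. I'll push it another 60 mm.

Call:
{"name": "step_arm", "arguments": {
  "series": [
    [[0,0.001,0.006,0,0],[0,0.003,0.012,0,0],[0,0.004,0.018,0,0],[0,0.005,0.024,0,0],[0,0.007,0.03,0,0],[0,0.008,0.036,0,0],[0,0.009,0.042,0,0],[0,0.011,0.048,0,0],[0,0.012,0.054,0,0],[0,0.014,0.06,0,0],[0,0.014,0.06,0,0]]
  ]
}}

```text
clock: 11.57
position: [0.5952, -0.1616, 0.0202]
ee_rot: [-0.378, -3.116, 0.004]
force: [-0.1, 0.1, -0.1]
width: 0.007
```

Run:
```python
from h import *
p=observe()['position'];print(p,w2b(p),observe()['force'])
grab('scene','s8');crop('s8',220,120,460,290,3.3,'c8');grab('top','t8');crop('t8',220,130,380,220,5,'c8t')
```

```text
[ 0.59517819 -0.16162058  0.02023782] [ -26.34227691 -147.77880775] [-0.14604304  0.14961452 -0.11851414]
```

View pics/c8.png

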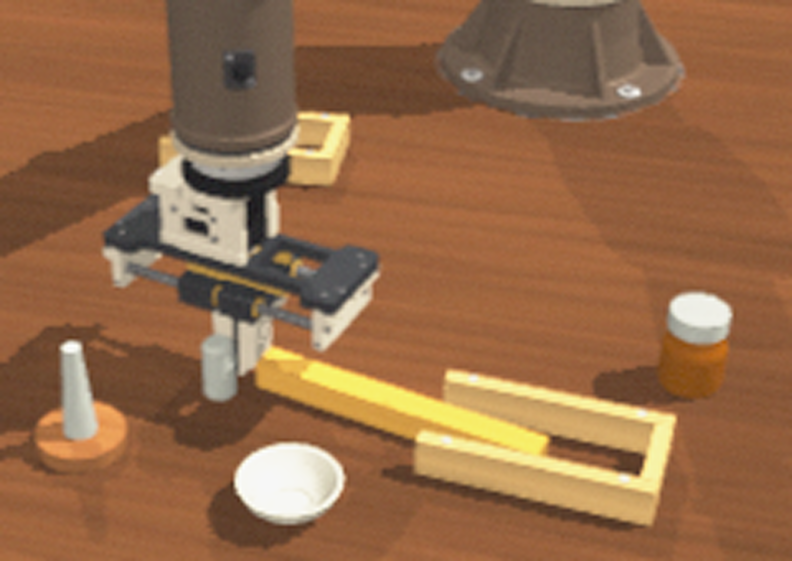

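View pics/c8t.png

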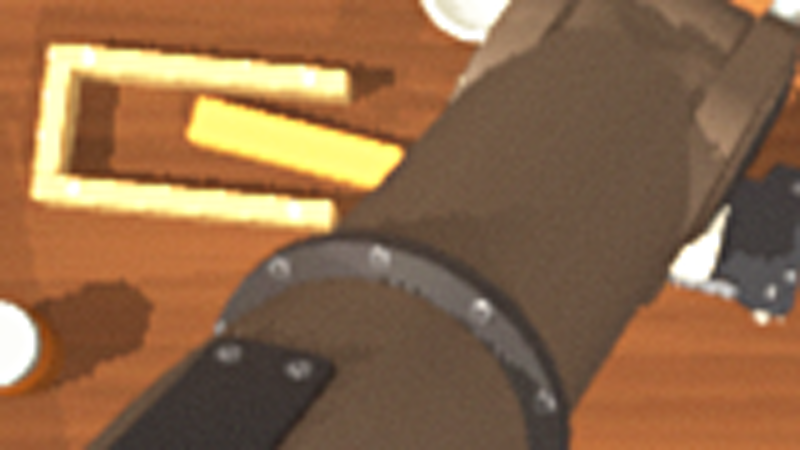

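The front is about 85 mm deep and near the far rail, and the tail is past the post. Now I'll push the tail sideways to straighten the tube, with the fingers turned 8° to line up with the bay.

Call:
{"name": "step_arm", "arguments": {
  "series": [
    [[0,-0.001,-0.008,0,0],[0,-0.018,-0.008,0,0],[0,-0.036,-0.005,0,4],[0,-0.034,0.02,0,8],[0,-0.031,0.045,0,8],[0,-0.02,0.044,0,8],[0,-0.012,0.043,0,8],[0,-0.007,0.043,0,8],[0,-0.002,0.042,0,8],[0,0.003,0.042,0,8],[0,0.008,0.041,0,8],[0,0.012,0.041,0,8],[0,0.012,0.041,0,8]]
  ]
}}

```text
clock: 12.75
position: [0.6076, -0.1221, 0.0201]
ee_rot: [-0.161, -3.136, 0.005]
force: [-0.0, 0.1, 0.3]
width: 0.005
```

Run:
```python
from h import *
p=observe()['position'];print(p,w2b(p),observe()['force'])
grab('scene','s9');crop('s9',220,120,460,290,3.3,'c9');tube('scene','s9')
```

```text
[ 0.60761336 -0.12206466  0.02006862] [ -17.40195082 -107.2896099 ] [-0.03247421  0.08764841  0.27371579]
s9 size [220.3  27.4] z 0.023 front w [0.6424 0.0718] tail w [ 0.6303 -0.1482] | bay front [ 0.3 88.9] tail [   7.4 -131.3] ang -1.8
```

View pics/c9.png

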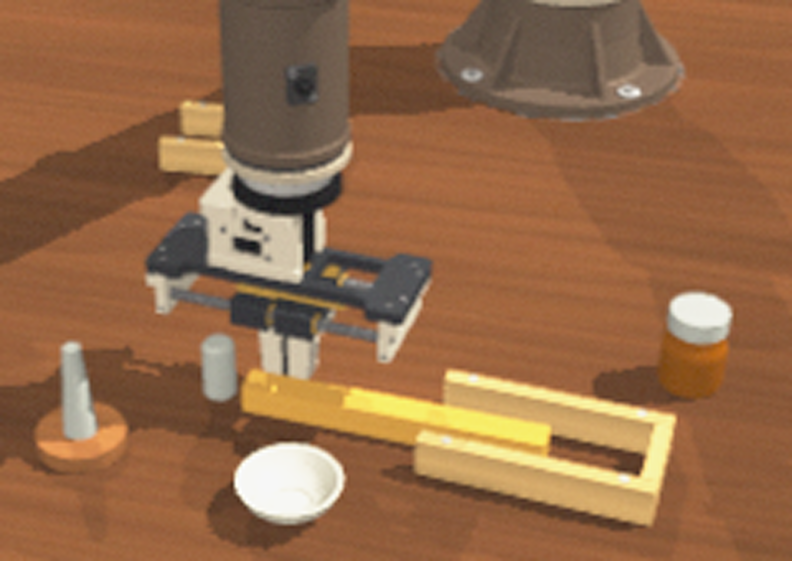

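The tube is almost straight with 89 mm inside, but only about 16 mm is left between its tail and the post, which is too little for the fingers. I'll push the tail back to the robot's side, coming from the far side, so the fingers can push on it next to the post.

Call:
{"name": "step_arm", "arguments": {
  "series": [
    [[0,-0.01,0.001,0,0],[0,-0.01,0.001,0.035,0],[0,-0.01,0.001,0.06,0],[0,0.025,-0.003,0.06,0],[0,0.059,-0.008,0.06,0],[0,0.059,-0.008,0.06,0],[0,0.059,-0.008,0.03,0],[0,0.059,-0.008,0.0,0],[0,0.059,-0.008,0.0,0],[0,0.05,-0.007,0.0,0],[0,0.044,-0.006,0.0,0],[0,0.038,-0.006,0.0,0],[0,0.033,-0.005,0.0,0],[0,0.028,-0.005,0.0,0],[0,0.023,-0.004,0.0,0],[0,0.018,-0.004,0.0,0],[0,0.018,-0.004,0.0,0]]
  ]
}}

```text
clock: 14.22
position: [0.6248, -0.1257, 0.0205]
ee_rot: [-0.161, -3.136, 0.004]
force: [0.4, 0.4, 1.2]
width: 0.008
```

Run:
```python
from h import *
p=observe()['position'];print(p,w2b(p),observe()['force'])
grab('scene','s10');crop('s10',220,120,460,290,3.3,'c10');tube('scene','s10')
```

```text
[ 0.62476878 -0.12570222  0.02054199] [ 5.22383865e-03 -1.09418137e+02] [0.44086077 0.3844438  1.22147644]
s10 size [188.9  28.2] z 0.023 front w [0.6524 0.0704] tail w [ 0.6033 -0.112 ] | bay front [10.5 88.4] tail [-22.5 -97.6] ang 10.1
```

View pics/c10.png

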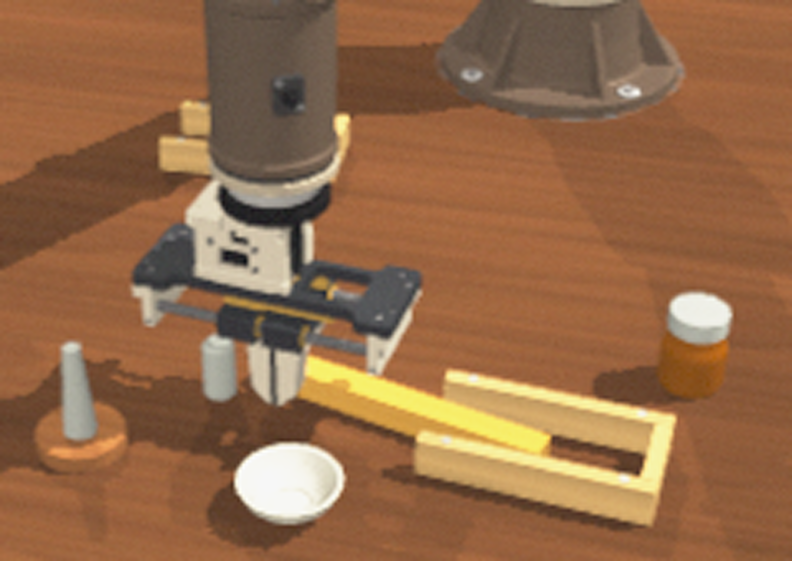

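The tail is on the robot's side again, with the tube at about 9–10°. I'll lift over it, come down behind the tail beside the post, and push about 40 mm.

Call:
{"name": "step_arm", "arguments": {
  "series": [
    [[0,0.006,0,0,0],[0,0.006,0,0.035,0],[0,0.006,0,0.065,0],[0,-0.015,-0.025,0.065,-5],[0,-0.037,-0.047,0.065,-9],[0,-0.037,-0.047,0.065,-9],[0,-0.037,-0.047,0.03,-9],[0,-0.037,-0.047,0,-9],[0,-0.037,-0.047,0,-9],[0,-0.035,-0.041,0,-9],[0,-0.034,-0.035,0,-9],[0,-0.032,-0.029,0,-9],[0,-0.031,-0.023,0,-9],[0,-0.029,-0.017,0,-9],[0,-0.028,-0.011,0,-9],[0,-0.026,-0.005,0,-9],[0,-0.025,0.0,0,-9],[0,-0.024,0.004,0,-9],[0,-0.024,0.004,0,-9]]
  ]
}}

```text
clock: 15.85
position: [0.6019, -0.1214, 0.0214]
ee_rot: [-0.406, -3.115, 0.005]
force: [0.1, -3.8, 2.8]
width: -0.001
```

Run:
```python
from h import *
p=observe()['position'];print(p,w2b(p),observe()['force'])
grab('scene','s11');crop('s11',220,120,460,290,3.3,'c11');tube('scene','s11')
```

```text
[ 0.60186976 -0.12139342  0.02142309] [ -23.18220051 -107.12150918] [ 0.0539757  -3.75918309  2.75286807]
s11 size [223.3  28.2] z 0.023 front w [0.6609 0.1102] tail w [ 0.6079 -0.1067] | bay front [ 15.4 128.7] tail [-18.4 -92. ] ang 8.7
```

View pics/c11.png

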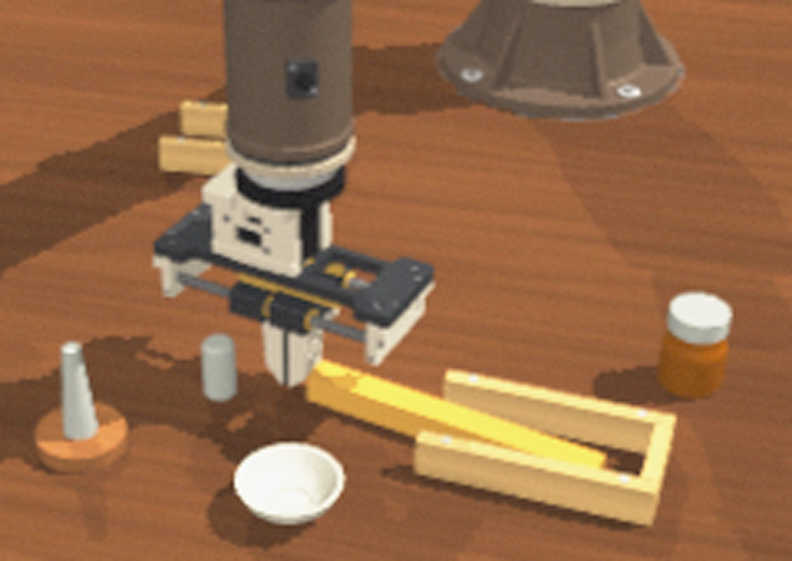

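The front is 129 mm deep and the tail is well clear of the post. Now I'll straighten the tube again.

Call:
{"name": "step_arm", "arguments": {
  "series": [
    [[0,-0.001,-0.008,0,0],[0,-0.018,-0.007,0,0],[0,-0.038,-0.005,0,5],[0,-0.036,0.02,0,10],[0,-0.033,0.043,0,10],[0,-0.022,0.042,0,10],[0,-0.014,0.041,0,10],[0,-0.009,0.041,0,10],[0,-0.004,0.04,0,10],[0,0.001,0.04,0,10],[0,0.006,0.039,0,10],[0,0.009,0.039,0,10],[0,0.009,0.039,0,10]]
  ]
}}

```text
clock: 16.98
position: [0.6115, -0.083, 0.0212]
ee_rot: [0.134, 3.138, -0.005]
force: [0.4, -0.2, -0.3]
width: 0.006
```

Run:
```python
from h import *
p=observe()['position'];print(p,w2b(p),observe()['force'])
grab('scene','s12');crop('s12',220,120,460,290,3.3,'c12');tube('scene','s12')
```

```text
[ 0.61147023 -0.08302349  0.02120591] [-16.96241807 -68.06085364] [ 0.36382235 -0.21485124 -0.31158119]
s12 size [219.9  27.5] z 0.022 front w [0.6516 0.1104] tail w [ 0.6327 -0.1088] | bay front [  6.2 128.1] tail [  6.4 -91.8] ang -0.1
```

View pics/c12.png

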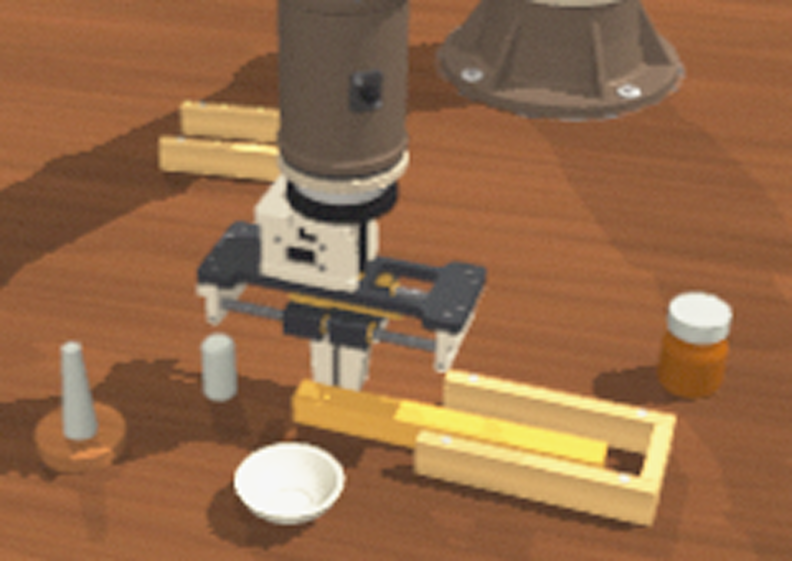

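The tube is straight (about 0°) and near the middle, with its tail at −92 mm. That leaves 53 mm to the post, enough room for the fingers. I'll come down behind the tail and push straight in.

Call:
{"name": "step_arm", "arguments": {
  "series": [
    [[0,-0.01,0.001,0,0],[0,-0.01,0.001,0.035,0],[0,-0.01,0.001,0.065,0],[0,0.005,-0.03,0.065,0],[0,0.017,-0.052,0.065,0],[0,0.017,-0.052,0.065,0],[0,0.017,-0.052,0.065,0],[0,0.017,-0.052,0.03,0],[0,0.017,-0.052,-0.001,0],[0,0.017,-0.052,-0.001,0]]
  ]
}}

```text
clock: 17.87
position: [0.6264, -0.133, 0.016]
ee_rot: [-0.132, -3.135, 0.003]
force: [-1.2, 0.5, 0.5]
width: 0.004
```

Run:
```python
from h import *
p=observe()['position'];print(p,w2b(p),observe()['force'])
grab('scene','s13');crop('s13',220,120,460,290,3.3,'c13');tube('scene','s13')
```

```text
[ 0.62637845 -0.13303463  0.01598959] [   2.24782151 -116.5823543 ] [-1.17406757  0.50346608  0.46440434]
s13 size [219.6  26.9] z 0.023 front w [0.6506 0.1106] tail w [ 0.6334 -0.1084] | bay front [  5.2 128.2] tail [  7.1 -91.4] ang -0.5
```

View pics/c13.png

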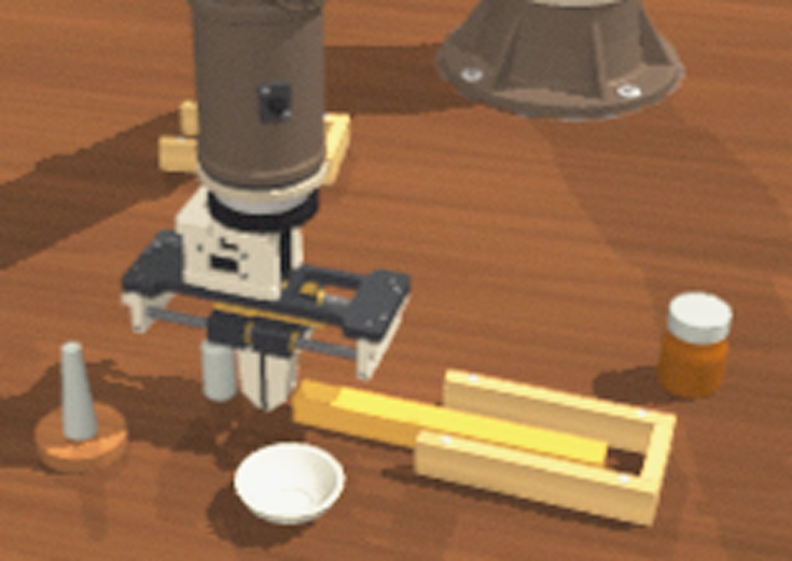

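Call:
{"name": "step_arm", "arguments": {
  "series": [
    [[0,0.003,0,0.004,0],[0,0.003,0.004,0.004,0],[0,0.003,0.008,0.004,0],[0,0.004,0.012,0.004,0],[0,0.004,0.016,0.004,0],[0,0.004,0.02,0.004,0],[0,0.005,0.024,0.004,0],[0,0.005,0.026,0.004,0],[0,0.005,0.028,0.004,0],[0,0.005,0.028,0.004,0]]
  ]
}}

```text
clock: 18.75
position: [0.6324, -0.1063, 0.0234]
ee_rot: [-0.133, -3.137, 0.006]
force: [-1.3, -5.6, 6.1]
width: 0.01
```

Run:
```python
from h import *
p=observe()['position'];print(p,w2b(p),observe()['force'])
grab('scene','s14');crop('s14',280,170,440,290,5,'c14');tube('scene','s14')
```

```text
[ 0.63239624 -0.10626099  0.02343932] [  5.90924113 -89.38610187] [-1.31285322 -5.58982737  6.14342297]
s14 size [219.2  29.7] z 0.022 front w [0.6494 0.1298] tail w [ 0.6363 -0.089 ] | bay front [  2.3 147.3] tail [  8.3 -71.9] ang -1.6
```

View pics/c14.png

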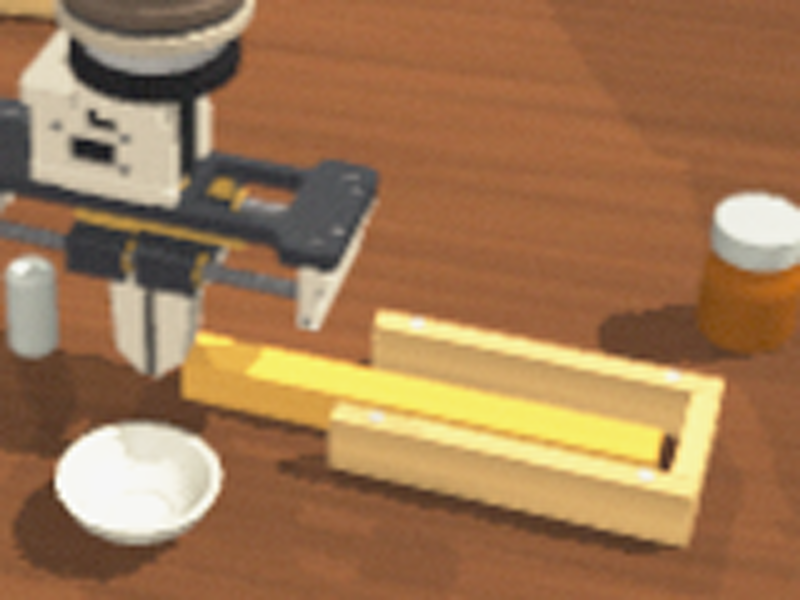

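A small dark gap to the back stop is still visible at (668,450). I'll push in small increments until the force rises.

Call:
{"name": "step_arm", "arguments": {
  "series": [
    [[0,0,0.001,-0.002,0],[0,0,0.002,-0.002,0],[0,0,0.003,-0.002,0],[0,0.0,0.004,-0.002,0],[0,0.0,0.005,-0.002,0],[0,0.0,0.005,-0.002,0]]
  ]
}}

```text
clock: 19.3
position: [0.6334, -0.1038, 0.0234]
ee_rot: [0.136, 3.137, -0.01]
force: [-0.7, -7.1, 9.6]
width: 0.005
```

Run:
```python
from h import *
p=observe()['position'];print(p,w2b(p),observe()['force'])
grab('scene','s15');crop('s15',280,170,440,290,5,'c15');tube('scene','s15')
```

```text
[ 0.63341847 -0.10383517  0.02335573] [  6.71615696 -86.88042511] [-0.73833891 -7.05039988  9.64053773]
s15 size [219.6  29.4] z 0.023 front w [0.6496 0.1323] tail w [ 0.637 -0.087] | bay front [  2.2 149.7] tail [  8.8 -69.8] ang -1.7
```

View pics/c15.png

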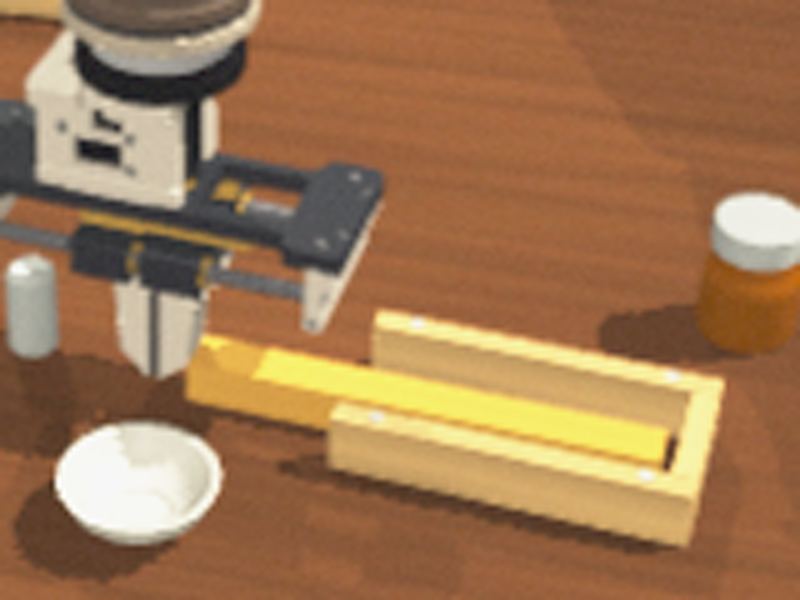

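Call:
{"name": "step_arm", "arguments": {
  "series": [
    [[0,0,0.001,-0.003,0],[0,0,0.003,-0.003,0],[0,0,0.005,-0.003,0],[0,0,0.006,-0.003,0],[0,0,0.007,-0.003,0],[0,0,0.007,-0.003,0]]
  ]
}}

```text
clock: 19.85
position: [0.6342, -0.0984, 0.0217]
ee_rot: [0.138, 3.134, -0.013]
force: [0.2, -5.1, 5.3]
width: 0.003
```

Run:
```python
from h import *
p=observe()['position'];print(p,w2b(p),observe()['force'])
grab('scene','s16');crop('s16',280,170,440,290,5,'c16');tube('scene','s16')
```

```text
[ 0.63419939 -0.09837204  0.02173002] [  7.01795621 -81.37001899] [ 0.17272867 -5.11980368  5.3349467 ]
s16 size [218.2  28.2] z 0.022 front w [0.6519 0.1363] tail w [ 0.6356 -0.0812] | bay front [  4.2 154. ] tail [  6.9 -64.2] ang -0.7
```

View pics/c16.png

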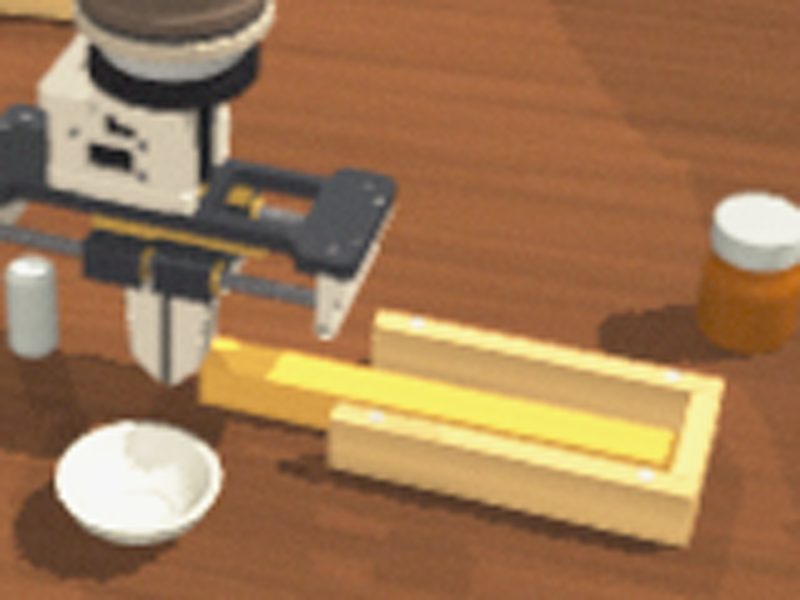

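The gap has just about gone. I'll push a little more to confirm firm contact.

Call:
{"name": "step_arm", "arguments": {
  "series": [
    [[0,0,0.001,-0.001,0],[0,0,0.003,-0.001,0],[0,0,0.004,-0.001,0],[0,0,0.005,-0.001,0],[0,0,0.006,-0.001,0],[0,0,0.006,-0.001,0]]
  ]
}}

```text
clock: 20.4
position: [0.6342, -0.0979, 0.0218]
ee_rot: [0.144, 3.132, -0.023]
force: [-0.0, -15.9, 3.6]
width: 0.005
```

Run:
```python
from h import *
p=observe()['position'];print(p,w2b(p),observe()['force'])
grab('scene','s17');crop('s17',280,170,440,290,5,'c17');tube('scene','s17')
```

```text
[ 0.63423576 -0.09791716  0.0217652 ] [  7.01454664 -80.91370041] [ -0.04831516 -15.88957742   3.57026822]
s17 size [216.6  28.3] z 0.022 front w [0.6515 0.1365] tail w [ 0.6377 -0.0796] | bay front [  3.8 154.1] tail [  8.8 -62.3] ang -1.3
```

View pics/c17.png

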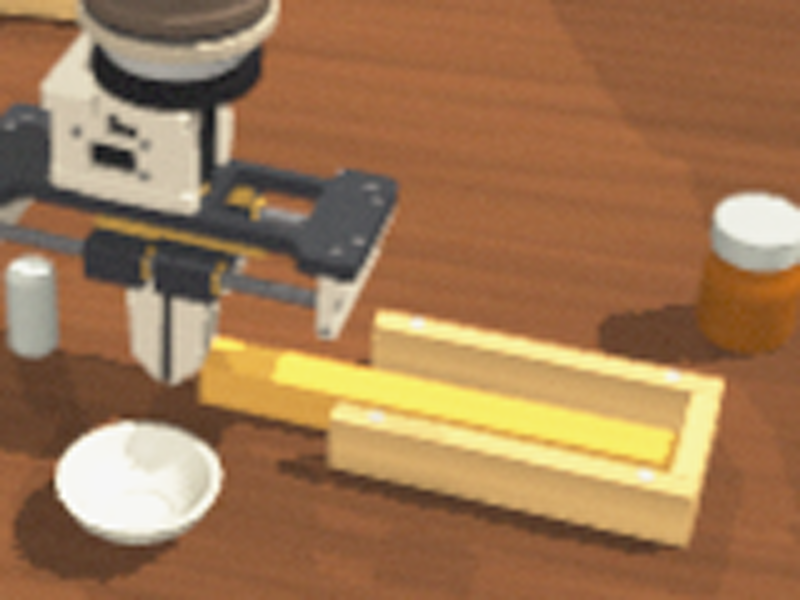

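The force rose to 16 N with no more motion, so the tube is home. I'll back off, lift and move away, then look from above.

Call:
{"name": "step_arm", "arguments": {
  "series": [
    [[0,0,-0.006,0,0],[0,-0.001,-0.014,0,0],[0,-0.001,-0.016,0.01,0],[0,-0.001,-0.016,0.045,0],[0,-0.001,-0.016,0.085,0],[0,-0.001,-0.016,0.125,0],[0,-0.02,-0.05,0.16,0],[0,-0.05,-0.09,0.18,0],[0,-0.09,-0.12,0.18,0],[0,-0.13,-0.15,0.18,0],[0,-0.15,-0.18,0.18,0],[0,-0.15,-0.22,0.18,0],[0,-0.15,-0.25,0.18,0],[0,-0.15,-0.25,0.18,0]]
  ]
}}

```text
clock: 21.62
position: [0.4813, -0.3542, 0.2036]
ee_rot: [0.154, 3.13, -0.028]
force: [-0.2, -0.4, 0.6]
width: 0.009
```

Run:
```python
from h import *
grab('scene','s18');crop('s18',240,160,440,290,4,'c18');tube('scene','s18')
grab('top','t18');crop('t18',200,100,400,225,4,'c18t')
```

```text
s18 size [217.7  27.7] z 0.023 front w [0.6521 0.1364] tail w [ 0.637  -0.0808] | bay front [  4.4 154. ] tail [  8.3 -63.7] ang -1.0
```

View pics/c18.png

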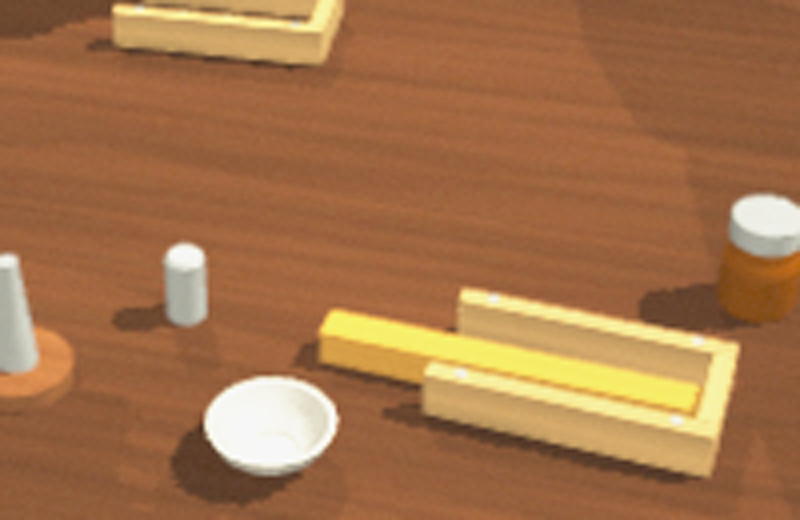

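View pics/c18t.png

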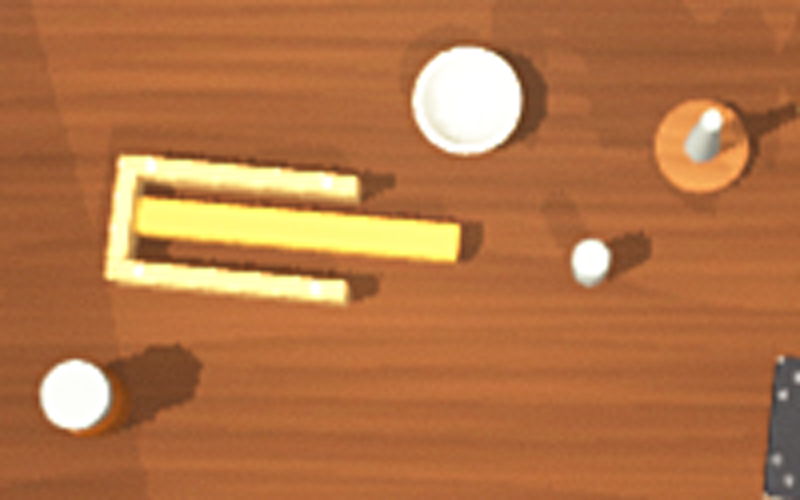

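Run:
```python
from h import *
a=cv2.imread('pics/t0.png');b=cv2.imread('pics/t18.png')
for k,(u,v) in {'dish':(316,125),'jar':(219,199),'mandrel':(375,135)}.items():
    r=24; g=lambda i:cv2.cvtColor(i[v-r:v+r,u-r:u+r],cv2.COLOR_BGR2GRAY).astype(np.float32)
    print(k,cv2.phaseCorrelate(g(a),g(b)))
arm.sign_off()
```

```text
dish ((0.06328840321176799, -0.0551547997403965), 0.9838203084137704)
jar ((0.05433059829013587, -0.052073546525413406), 0.9414942250069644)
mandrel ((-0.05603060889263034, -0.01942085314936648), 0.8733451155324777)
the job is handed in; nothing more can be done
```

The tube is in the leftmost bay, straight and pushed fully home against the back stop. I handed the job in at about 22 s. I pushed the two ends in turn with shut fingers, angled the tube past the post, slid it in through the mouth, straightened it and pressed it home. It was never gripped or lifted.

**Extra strokes:** After the first straightening, too little room was left between the tail and the post for the fingers. I pushed the tail back to the robot's side, slid the tube deeper, straightened it again and finished.

**Last checks:**
- **Home:** the final push rose to about 16 N with no more motion, and the top view shows the tube's end touching the stop.
- **Straight:** it lies within about 1° of the bay's axis.
- **Bystanders:** the dish, jar and mandrel shifted less than 0.1 pixel between the first and last pictures.
- **Disagreement:** the scene-camera fit put the front end at 154 mm against the stop's nominal 150 mm. I put this down to error in my measured bay position and the tube fit.

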